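# Zero the load gauge, then close and hold a tile mould

### The job

Zero the blue load gauge by turning its black knob until the yellow pointer is on the red zero mark. Then set the loose white plaster mould half (with the wooden bar) over the two brass dowels of the half on the gauge's sprung plate, so the halves close flush, and press down until the plate has sunk about a centimetre and its red pointer is in the green band. Finish while still holding the pair pressed there, with the knob still at zero, and leave the tiles, plaque, glaze pot and brush standing around where they are.

Things in the scene. Friction and masses are not known exactly. Their poses are not given: they have to be found in the camera images.
- mould_top: Loose upper mould half, 210 to 350 g, bar up on the table: white plaster block 130 (x) x 60 (y) x 28 (z) mm; on its top a brown wooden grip bar, 66 (x) x 22 (y) mm, from 28 to 60 mm above the underside. Two upright through holes, 12.5 mm diameter, at x = +50 and -50 mm, y = 0. Origin: centre of the block's underside. It fits the dowels either way round (half turn).
- mould_base: Lower mould half, fixed on the sprung plate: white plaster block 130 (x) x 60 (y) x 28 mm; two brass dowels, 10 mm diameter, at x = +50 and -50 mm, y = 0, stand 18 mm above its top face, the last 8 mm tapered to 4 mm. Origin: centre of its underside, 83 mm above the table with the plate up. Closed flush, the upper half's origin is 28 mm above this one.
- plate (a joint): How far the sprung plate has sunk, m: 0 up, 0.024 at its lower stop. It stays up under the weight of both halves, begins to sink at 0.5 to 2 N of extra push and then takes 0.8 N per mm (about 9 N at 10 mm). Its red pointer is in the green band from 0.006 to 0.016.
- zero_knob (a joint): Angle of the zero knob, rad: 0 with its yellow pointer on the red zero mark, positive counter-clockwise seen from above; stops at -0.6 and 1.7. It starts between 0.5 and 1.3, resists with 0.03 N m and stays where left.
- knob_axis (a point): Point on the knob's upright axis, 84 mm above the table, in its black grip bar (40 mm long, 11 mm wide, from 69 to 95 mm above the table; 40 mm knob disc below it, on a 96 mm dial whose top is at 61 mm). Axes are the gauge's: at joint 0 the bar lies along x, the pointer towards -x. The lower mould half's centre is 170 mm away towards -y.
- gauge: Blue gauge base, bolted down, 200 (x) x 300 (y) x 45 mm, origin under its centre. It carries the knob at y = +90 mm and the lower mould half at y = -80 mm (same axes). A white strip with the green band stands on it at x = +90, y = -85 mm, 34 mm wide, up to 107 mm above the table.
- tile_pink: Pinkish fired-clay test tile, a pink L: foot 55 (x) x 45 (y) x 7 mm, upright wall 45 mm wide and 52 mm high at its +x end; origin under the middle of the foot. Bystander, loose, 60 g.
- tile_white: White fired-clay test tile, a cream-white L: foot 55 (x) x 45 (y) x 7 mm, upright wall 45 mm wide and 52 mm high at its +x end; origin under the middle of the foot. Bystander, loose, 60 g.
- tile_white2: Second white fired-clay test tile, a cream-white L: foot 55 (x) x 45 (y) x 7 mm, upright wall 45 mm wide and 52 mm high at its +x end; origin under the middle of the foot. Bystander, loose, 60 g.
- plaque: Flat cream clay plaque 110 (x) x 55 (y) x 9 mm, origin under its centre. Bystander, loose, 100 g.
- glaze_pot: Closed pinkish round glaze pot with a red lid, 64 mm diameter, 55 mm high, origin under its centre. Bystander, loose; it may stand about 16 cm from the loose mould half.
- brush: Glaze brush lying on the table along its x. Bystander, loose.
There are look-alikes about, which are no part of the job. Leave any purple or turquoise look-alike of the mould_top alone.

How it is judged:
On the way, in this order (a step that is already met when the one before it is completed fails the run):
1. the knob's pointer is brought to zero while the mould is still open (value of joint zero_knob between -0.14 and 0.14 rad and horizontal distance between mould_top and mould_base above 0.08 m), for 0.3 s.
2. the upper half is seated flush on the dowels (z of mould_top in the frame of mould_base between 0.025 and 0.0305 m and x of mould_top in the frame of mould_base between -0.003 and 0.003 m and y of mould_top in the frame of mould_base between -0.003 and 0.003 m and angle between the x axis of mould_top and the x axis of mould_base, either way round below 0.06 rad and angle between the z axis of mould_top and the z axis of mould_base, either way round below 0.06 rad), for 0.2 s.
At the end, for the whole second after the job is handed in: Still held: knob within 0.14 rad of zero; upper half flush on the dowels (origin 25 to 30.5 mm above the lower one's, within 3 mm in x and y, 0.06 rad); plate still, 6 to 16 mm down; 4 N or more between the halves and 3 N or more from the fingers on the upper half (all of step 2 and value of joint zero_knob between -0.14 and 0.14 rad and value of joint plate between 0.006 and 0.016 m and contact force between mould_top and mould_base above 4 N and contact force between the fingers and mould_top above 3 N and velocity of joint plate between -0.01 and 0.01 m/s); the arm keeps its last pose, push and grip.
It fails at once if a tile, the plaque, the glaze pot or the brush is pushed more than 30 mm from its place (distance of any of tile_pink, tile_white, tile_white2, plaque, glaze_pot, brush from where it was at the start of the episode above 0.03 m).
It also fails if it takes over 64 s, if anything falls off the work surface, if the arm or the gripper's body presses on something with over 40 N, if the wrist force passes 120 N, or if a joint passes its speed limit or range.

### The arm

A 6-joint arm with a two-finger parallel gripper is mounted at the origin on the work surface. World frame = base frame: x ahead of the robot, y to its left, z up, the work surface at z = 0. Lengths are in m, angles in rad, forces in N, time in s.
With the tool pointing down it reaches from about 0.35 to 0.975 m from the base axis. Payload 17.4 kg.
Tool frame: the origin (TCP) lies midway between the tips of the shut fingers; the grasp point (between the pads) lies behind it (manip.grip_depth is the z of the grasp point in the tool frame, in m); z points along the fingers, y is the line along which they close (so a half turn about z gives the same grasp; the last joint's range is limited). The gripper opens to 85 mm and grips with 20 to 120 N. Pads are 22 mm wide; open, the fingers measure 114 mm over their backs; the gripper's body (76 mm by 85 mm) begins 54 mm behind the grasp point. The pads swing forward as they close: fully open they stand 13 mm farther back than shut.
Start: joints at [1.162, 0.116, 1.442, -0, 1.584, -0.038], TCP at [0.245, 0.629, 0.231] pointing down, gripper open.
Joint ranges: [-2.83, 2.83], [-0.83, 2.19], [0.07, 2.5], [-1.14, 4.28], [0.01, 3], [-2.97, 2.97]. Speed limits (rad/s): [1.89, 1.89, 2.22, 3.14, 3.14, 3.14].

### API

Orientations are given as [roll, pitch, yaw] about the fixed x, y, z axes, in that order (R = Rz(yaw) Ry(pitch) Rx(roll)).
In Python, from workcell import manip gives the robot as it stands.
- The arm moves only by the shell command python3 -m jog 'ROWS' [FORCE]. ROWS is JSON, a list of rows, each an object of numbers: "x", "y", "z": the shift along the tool's x, y, z in cm; "ax", "ay", "az": the turn, a rotation vector about the tool's x, y, z in degrees; "hand": the finger opening in cm, from 0 to 8.54. A call has 1 to 20 rows; each row shifts and turns the commanded pose from where the row before left it, along the tool's axes as they then stand; what a row does not reach is not made up. A row lasts 1/12 s, in which the tool goes at most 41.7 mm and 7.16 degrees, less where a joint would pass 70% of its speed; a pose out of reach is approached as far as the arm can. A call is refused whole if a number of a shift passes 4.17 or a number of a turn 7.16, either way. A call with a gripper value outside its range is refused whole. The fingers move at their own pace and stop on an object; FORCE is the grip in N (left out, the last holds). Time passes only in rows, so rows that do not move let the fingers close. It gives the time, the measured TCP pose, the force, the opening and the grip force at its end, in the units of the state.
- manip.get_obs(): the state, without advancing time (a new reading comes with each control period).
- manip.snapshot(name): name is "scene" or "top" or "wrist"; returns (picture, depth): 384x512x3 uint8, red, green, blue; 384x512 float32, m along the optical axis (not along the pixel's ray), 0 where there is no reading.
- manip.camera_model(name): a dict with "fov_y" (degrees; the focal length in pixels is half the picture's height over the tangent of half this angle, whatever the lens; pixels are square), "cx", "cy" (the principal point, pixels), "dist_coeffs" ([k1, k2, p1, p2, k3] as OpenCV has them; the pictures are not rectified), "extrinsics" (4x4, takes a point from camera to world coordinates); the wrist camera has in their place "T_tool_cam" (4x4, takes a point from camera to tool coordinates, whose origin is the TCP and whose axes are the flange's). Camera axes: x right, y down, z forward; pixel columns grow to the right and rows downward; lengths in m; the calibration is good to about 2 mm. A picture is of the moment at which its call begins: read the wrist's pose just before it. camera_model takes no time and is no camera call.
- manip.finish_job(): hands the job in; it is judged then, once.
Trained networks look in the newest picture that a camera, given by its name, has taken for a name from the list of things; names that differ only in an ending like _2 or _b are one class to them, and where a whole thing is asked for, a point or a joint stands for the part that bears it (a point fixed in the world has none). Each returns a list of dicts, best first, with "score" (0 to 1); they miss things now and then, are a little off and sometimes report something else, mostly with a low value. They report only what shows in the picture. A call takes as long as a camera call. They do not tell look-alikes from the thing itself.
- manip.regions_of(camera, target): "pixels" (384x512 bool, what is visible of it) and "rect" ([left, top, right, bottom] in pixels, round what is visible of it).
- manip.place_of(camera, target): "at" ([column, row] in pixels: a listed point, or the origin of a listed thing).
The state is a dict: "clock": time; "qpos": joint angles; "joint_velocities": joint speeds; "effort": joint torques, N m; "position": TCP position; "ee_rot": TCP orientation; "ft_force": force on the tool from outside, world axes, zero at the start; "ft_torque": the same for the moment, N m; "grip_width": finger opening in m; "grasp_force": force on a finger pad.
Only numpy, scipy, OpenCV 4.12 (cv2) and the standard library are available. Lean on these libraries where they do the work, as an engineer would, in place of code of your own. Each camera call takes 0.05 s, during which the arm holds its last target. There are 200 camera calls.

## Working session

There is one attempt and no reset: what is moved stays moved. The work goes in short steps, Python scripts to look and compute and a shell command to move; the robot and the scene stay as the last step left them, time stands still between calls to the robot, and variables do not carry over. Pictures are saved under pics/ and viewed, at most 10 in all, crops included, and the job is handed in when it is done.

```bash
ls; mkdir -p pics
cat > h.py <<'E'
import numpy as np, cv2
from workcell import manip
def cam(n):
    m=manip.camera_model(n); f=192/np.tan(np.radians(m["fov_y"])/2)
    return np.array([[f,0,m["cx"]],[0,f,m["cy"]],[0,0,1]]),np.array(m["dist_coeffs"]),m
def ext(n,o=None):
    m=manip.camera_model(n)
    if n!="wrist": return np.array(m["extrinsics"])
    o=o or manip.get_obs()
    from scipy.spatial.transform import Rotation as R
    T=np.eye(4);T[:3,:3]=R.from_euler("xyz",o["ee_rot"]).as_matrix();T[:3,3]=o["position"]
    return T@np.array(m["T_tool_cam"])
def rays(n,uv,T=None):
    K,d,_=cam(n); T=ext(n) if T is None else T
    p=cv2.undistortPoints(np.float64(uv).reshape(-1,1,2),K,d).reshape(-1,2)
    return T[:3,3],np.c_[p,np.ones(len(p))]@T[:3,:3].T   # origin, dirs (unit depth)
def at_z(n,uv,z,T=None):
    o,r=rays(n,uv,T); return o+r*((z-o[2])/r[:,2])[:,None]
def cloud(n,dep,T=None):
    v,u=np.mgrid[:384,:512]; o,r=rays(n,np.c_[u.ravel(),v.ravel()],T)
    return (o+r*dep.reshape(-1,1)).reshape(384,512,3)
def proj(n,P,T=None):
    K,d,_=cam(n);T=ext(n) if T is None else T;I=np.linalg.inv(T)
    return cv2.projectPoints(np.float64(P).reshape(-1,3),cv2.Rodrigues(I[:3,:3])[0],I[:3,3],K,d)[0].reshape(-1,2)
def save(n,img): cv2.imwrite("pics/"+n,cv2.cvtColor(img,cv2.COLOR_RGB2BGR))
E
python3 - <<'E'
from h import *
print(manip.grip_depth,manip.get_obs())
for n in("scene","top"):
    im,d=manip.snapshot(n); np.savez(n+"0.npz",im=im,d=d); save(n+"0.png",im)
    c=cloud(n,d)
    for t in("mould_top","mould_base","knob_axis","gauge"):
        for r in manip.regions_of(n,t):
            p=c[r["pixels"]&(d>0)]; print(n,t,round(r["score"],2),r["rect"],np.median(p,0).round(3),p.max(0).round(3))
        for r in manip.place_of(n,t): print("   place",t,round(r["score"],2),np.round(r["at"],1))
E
```

```text
pics
-0.0187 {'clock': 0.0, 'qpos': array([ 1.16221313e+00,  1.16505727e-01,  1.44226623e+00, -4.51049682e-05,
        1.58398704e+00, -3.78318166e-02]), 'joint_velocities': array([ 0.00139012, -0.0001229 ,  0.00025386, -0.00059779, -0.00147903,
       -0.00015931]), 'effort': array([ 2.62627793e-03, -7.31995296e+01, -6.32496500e+01,  1.29919526e-04,
        6.24427688e-03,  7.23640233e-05]), 'position': array([0.24452983, 0.62895091, 0.23054826]), 'ee_rot': array([-3.14042544e+00,  9.55189427e-07,  2.77084070e+00]), 'ft_force': array([ 0.52127289, -0.47404849,  0.65305301]), 'ft_torque': array([-0.00855203,  0.06241782,  0.03103504]), 'grasp_force': 0.0, 'grip_width': 0.08528151873035553}
scene mould_top 0.96 [288.2, 150.6, 320.3, 184.0] [0.311 0.215 0.027] [0.357 0.24  0.063]
scene mould_top 0.95 [307.1, 200.0, 349.1, 236.4] [0.483 0.36  0.027] [0.538 0.415 0.065]
scene mould_top 0.73 [358.4, 186.2, 395.5, 222.2] [0.342 0.488 0.027] [0.392 0.533 0.063]
   place mould_top 0.92 [373.8 206.2]
   place mould_top 0.92 [300.8 170.6]
   place mould_top 0.75 [322.8 222. ]
scene mould_base 
[... 782 characters left out ...]
 0.92 [183.3 231.1]
   place mould_top 0.75 [130.3 284.1]
   place mould_top 0.63 [231.  298.3]
   place mould_top 0.27 [242.4 123.3]
top mould_base 0.96 [357.1, 162.7, 394.9, 225.4] [ 0.565 -0.174  0.11 ] [ 0.653 -0.123  0.134]
top mould_base 0.58 [350.6, 117.2, 371.2, 145.9] [ 0.768 -0.155  0.009] [ 0.797 -0.124  0.06 ]
   place mould_base 0.57 [379.5 193.6]
top knob_axis 0.68 [285.1, 158.9, 407.6, 255.8] [ 0.541 -0.102  0.048] [0.684 0.065 0.134]
top knob_axis 0.37 [160.1, 207.1, 198.5, 254.5] [0.46  0.354 0.03 ] [0.528 0.411 0.069]
   place knob_axis 0.73 [319.2 211.8]
top gauge 0.74 [286.9, 157.0, 405.6, 253.0] [ 0.542 -0.102  0.048] [0.692 0.065 0.134]
   place gauge 0.93 [345.1 205.6]
```

```bash
python3 -c "
import cv2,numpy as np
a=cv2.imread('pics/scene0.png');b=cv2.imread('pics/top0.png')
cv2.imwrite('pics/both.png',cv2.resize(np.vstack([a,b]),(800*512//512*3//4*1,600*3//4*2)) if 0 else b)"
```

```text
(no output)
```

View pics/top0.png

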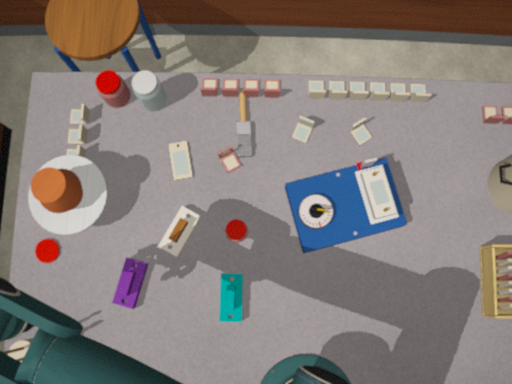

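View pics/scene0.png

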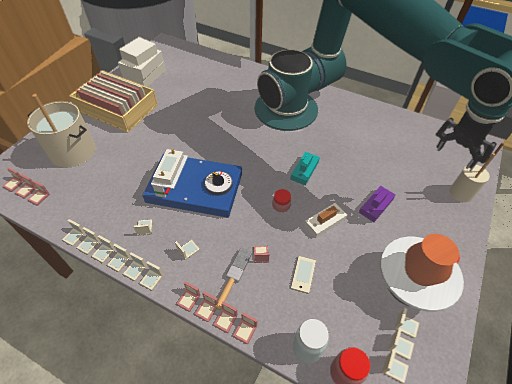

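The top view shows the white mould with its brown bar at about (179,231), and the purple and turquoise look-alikes at (130,283) and (231,298). The gauge is at (345,205). Its knob is at (317,211), with the yellow pointer towards the right. The base with its dowels is at (379,193), and the pot is at (236,230). Next I'll look with the wrist camera from close above the mould.

```bash
cat >> h.py <<'E'
from scipy.spatial.transform import Rotation as R
def plan(xyz,yaw,o=None):
    """total shift in tool axes (cm) from the present pose, turn about tool z (deg); nearest half turn"""
    o=o or manip.get_obs(); M=R.from_euler("xyz",o["ee_rot"]).as_matrix()
    s=M.T@(np.array(xyz)-o["position"])*100
    d=(yaw-o["ee_rot"][2]+np.pi/2)%np.pi-np.pi/2
    print("shift cm",s.round(2),"az deg",round(-np.degrees(d),1),"rows>=",int(np.ceil(max(np.linalg.norm(s)/4,abs(np.degrees(d))/7))))
def rect(P):
    (c,s,a)=cv2.minAreaRect(np.float32(P[:,:2]*1000)); 
    a=a if s[0]>=s[1] else a+90
    return np.array(c)/1000,sorted(s),np.radians((a+90)%180-90)
E
python3 - <<'E'
from h import *
print(np.array(manip.camera_model("wrist")["T_tool_cam"]).round(3),manip.camera_model("wrist")["fov_y"],manip.camera_model("wrist")["dist_coeffs"])
for n in("top","scene"):
    im,d=np.load(n+"0.npz").values(); c=cloud(n,d); x,y=c[...,0],c[...,1]; z=c[...,2]
    hsv=cv2.cvtColor(im,cv2.COLOR_RGB2HSV).astype(int)
    g=(hsv[...,0]>100)&(hsv[...,0]<125)&(hsv[...,1]>150)&(hsv[...,2]>60)&(abs(y+.08)<.25)&(z>.03)&(z<.07)
    print(n,"gauge",rect(c[g]))
    m=(abs(x-.47)<.1)&(abs(y-.355)<.1)&(z>.015)&(z<.045); print("mould",rect(c[m]),np.median(z[m]))
    m=(abs(x-.47)<.1)&(abs(y-.355)<.1)&(z>.05); print("bar",rect(c[m]),np.median(z[m]))
    m=(abs(x-.58)<.1)&(abs(y+.17)<.1)&(z>.095)&(z<.118); print("base",rect(c[m]),np.median(z[m]))
plan([.46,.355,.25],1.0)
E
```

```text
[[ 0.001 -0.963 -0.27   0.068]
 [ 1.     0.001 -0.001  0.   ]
 [ 0.001 -0.27   0.963 -0.143]
 [ 0.     0.     0.     1.   ]] 66.0292169110122 [0.00878325 0.         0.         0.         0.        ]
top gauge (array([ 0.54693787, -0.10413315]), [195.74180603027344, 297.4742126464844], np.float64(-1.285374367231608))
mould (array([0.43785529, 0.37343289]), [66.76558685302734, 194.71759033203125], np.float64(-0.5459071439435111)) 0.02884405854443317
bar (array([0.46385287, 0.35731357]), [24.015159606933594, 65.64129638671875], np.float64(-0.4783070607295938)) 0.060580071134969105
base (array([ 0.58366168, -0.17756775]), [64.38297271728516, 159.99822998046875], np.float64(0.29144513113217985)) 0.11166289423385134
scene gauge (array([ 0.55104578, -0.10290675]), [202.96214294433594, 297.5166931152344], np.float64(-1.290571858994034))
mould (array([0.44100378, 0.37435001]), [68.58419799804688, 197.1935577392578], np.float64(-0.5573789100761092)) 0.026529543780928977
bar (array([0.46912802, 0.35721667]), [21.838947296142578, 67.69623565673828], np.float64(-0.45836670864665274)) 0.05817321541709042
base (array([ 0.58717914, -0.1768884 ]), [62.92845153808594, 160.9269256591797], np.float64(0.27965465119612654)) 0.10938278584485828
shift cm [-30.01 -17.74  -1.87] az deg -78.5 rows>= 12
```

```bash
python3 -m jog '[{"x":-2.54,"y":-1.44,"z":-0.16},{"x":-2.54,"y":-1.44,"z":-0.16},{"x":-2.54,"y":-1.44,"z":-0.16},{"x":-2.54,"y":-1.44,"z":-0.16},{"x":-2.54,"y":-1.44,"z":-0.16},{"x":-2.54,"y":-1.44,"z":-0.16},{"x":-2.54,"y":-1.44,"z":-0.16},{"x":-2.54,"y":-1.44,"z":-0.16},{"x":-2.54,"y":-1.44,"z":-0.16},{"x":-2.54,"y":-1.44,"z":-0.16},{"x":-2.54,"y":-1.44,"z":-0.16},{"x":-2.54,"y":-1.44,"z":-0.16},{},{}]'
cat > m1.py <<'E'
from h import *
o=manip.get_obs();T=ext("wrist",o);im,d=manip.snapshot("wrist");np.savez("w1.npz",im=im,d=d,T=T);save("w1.png",im)
c=cloud("wrist",d,T);x,y,z=c[...,0],c[...,1],c[...,2];near=(np.hypot(x-.466,y-.357)<.085)
for n,a,b in(("block",.02,.04),("bar",.05,.075),("floor",-.02,.01)):
    m=near&(z>a)&(z<b)&(d>0); print(n,m.sum(),rect(c[m]) if m.any() else "",np.median(z[m]))
print(o["position"],o["ee_rot"]); plan([.524,-.017,.25],1.28)
E
python3 m1.py
```

```text
block 0  nan
bar 0  nan
floor 481 (array([0.43498969, 0.35317865]), [61.231510162353516, 168.79917907714844], np.float64(-1.4372652466459988)) 0.0006805784731290232
[0.24458844 0.62913681 0.23131989] [ 3.14158798e+00 -8.55811526e-06  2.77078339e+00]
shift cm [-49.45 -50.1   -1.87] az deg 85.4 rows>= 18invalid input at $[0]: expected keys x, y, z, ax, ay, az, hand
  return _methods._mean(a, axis=axis, dtype=dtype,
  ret = ret.dtype.type(ret / rcount)
```

View pics/w1.png

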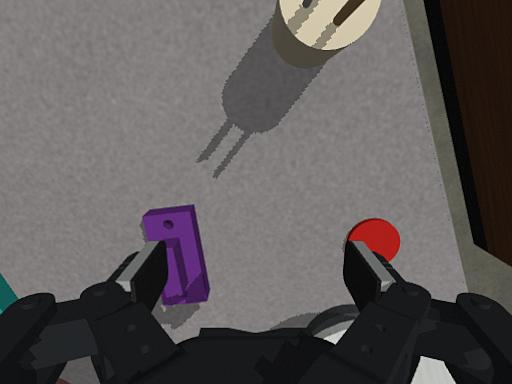

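The row format needs all seven keys, so the arm didn't move. The wrist picture shows only the purple look-alike, at (175,255), between the fingers.

```bash
python3 -m jog '[{"x":-2.54,"y":-1.44,"z":-0.16,"ax":0,"ay":0,"az":0,"hand":8.5},{"x":-2.54,"y":-1.44,"z":-0.16,"ax":0,"ay":0,"az":0,"hand":8.5},{"x":-2.54,"y":-1.44,"z":-0.16,"ax":0,"ay":0,"az":0,"hand":8.5},{"x":-2.54,"y":-1.44,"z":-0.16,"ax":0,"ay":0,"az":0,"hand":8.5},{"x":-2.54,"y":-1.44,"z":-0.16,"ax":0,"ay":0,"az":0,"hand":8.5},{"x":-2.54,"y":-1.44,"z":-0.16,"ax":0,"ay":0,"az":0,"hand":8.5},{"x":-2.54,"y":-1.44,"z":-0.16,"ax":0,"ay":0,"az":0,"hand":8.5},{"x":-2.54,"y":-1.44,"z":-0.16,"ax":0,"ay":0,"az":0,"hand":8.5},{"x":-2.54,"y":-1.44,"z":-0.16,"ax":0,"ay":0,"az":0,"hand":8.5},{"x":-2.54,"y":-1.44,"z":-0.16,"ax":0,"ay":0,"az":0,"hand":8.5},{"x":-2.54,"y":-1.44,"z":-0.16,"ax":0,"ay":0,"az":0,"hand":8.5},{"x":-2.54,"y":-1.44,"z":-0.16,"ax":0,"ay":0,"az":0,"hand":8.5},{"x":0,"y":0,"z":0,"ax":0,"ay":0,"az":0,"hand":8.5},{"x":0,"y":0,"z":0,"ax":0,"ay":0,"az":0,"hand":8.5},{"x":0,"y":0,"z":0,"ax":0,"ay":0,"az":0,"hand":8.5}]'
python3 m1.py
```

```text
clock: 2.2
position: [0.4659, 0.3578, 0.2505]
ee_rot: [3.141, -0.0, 2.77]
ft_force: [-0.1, 1.1, -0.2]
grip_width: 0.0846
grasp_force: 0.0
block 3708 (array([0.46443225, 0.35817444]), [60.07985305786133, 130.24966430664062], np.float64(-0.48648682685971767)) 0.02865150550654294
bar 1081 (array([0.46443326, 0.35814056]), [21.97521209716797, 66.54766082763672], np.float64(-0.4880490371551581)) 0.06050022573846481
floor 7640 (array([0.46587805, 0.35716275]), [169.13075256347656, 169.66635131835938], np.float64(0.09077169858172196)) 0.0006197778478198301
[0.46590333 0.35780586 0.25049296] [ 3.14146451e+00 -2.41656516e-04  2.77040208e+00]
shift cm [-19.02 -32.86   0.04] az deg 85.4 rows>= 13
```

View pics/w1.png

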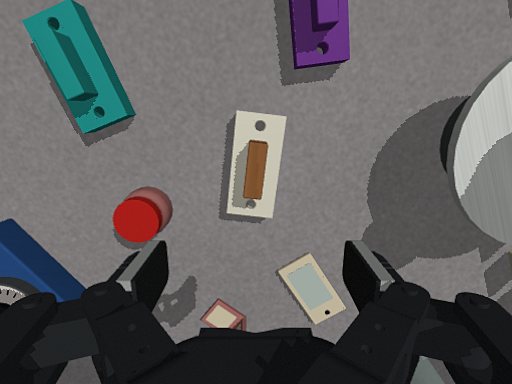

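The measured sizes match the text: block 60x130 mm with its top at 28.7 mm, bar top at 60.5 mm, centre (0.4644, 0.3582), yaw -0.487. The picture shows the white mould at (257,165). Next is the knob.

```bash
python3 -m jog '[{"x":-1.9,"y":-3.29,"z":0,"ax":0,"ay":0,"az":0,"hand":5},{"x":-1.9,"y":-3.29,"z":0,"ax":0,"ay":0,"az":0,"hand":5},{"x":-1.9,"y":-3.29,"z":0,"ax":0,"ay":0,"az":0,"hand":5},{"x":-1.9,"y":-3.29,"z":0,"ax":0,"ay":0,"az":0,"hand":5},{"x":-1.9,"y":-3.29,"z":0,"ax":0,"ay":0,"az":0,"hand":5},{"x":-1.9,"y":-3.29,"z":0,"ax":0,"ay":0,"az":0,"hand":5},{"x":-1.9,"y":-3.29,"z":0,"ax":0,"ay":0,"az":0,"hand":5},{"x":-1.9,"y":-3.29,"z":0,"ax":0,"ay":0,"az":0,"hand":5},{"x":-1.9,"y":-3.29,"z":0,"ax":0,"ay":0,"az":0,"hand":5},{"x":-1.9,"y":-3.29,"z":0,"ax":0,"ay":0,"az":0,"hand":5},{"x":0,"y":0,"z":0,"ax":0,"ay":0,"az":7.1,"hand":5},{"x":0,"y":0,"z":0,"ax":0,"ay":0,"az":7.1,"hand":5},{"x":0,"y":0,"z":0,"ax":0,"ay":0,"az":7.1,"hand":5},{"x":0,"y":0,"z":0,"ax":0,"ay":0,"az":7.1,"hand":5},{"x":0,"y":0,"z":0,"ax":0,"ay":0,"az":7.1,"hand":5},{"x":0,"y":0,"z":0,"ax":0,"ay":0,"az":7.1,"hand":5},{"x":0,"y":0,"z":0,"ax":0,"ay":0,"az":7.1,"hand":5},{"x":0,"y":0,"z":0,"ax":0,"ay":0,"az":7.1,"hand":5},{"x":0,"y":0,"z":0,"ax":0,"ay":0,"az":7.1,"hand":5},{"x":0,"y":0,"z":0,"ax":0,"ay":0,"az":7.1,"hand":5}]'
python3 -m jog '[{"x":0,"y":0,"z":0,"ax":0,"ay":0,"az":0,"hand":5},{"x":0,"y":0,"z":0,"ax":0,"ay":0,"az":0,"hand":5}]'
cat > m2.py <<'E'
from h import *
o=manip.get_obs();T=ext("wrist",o);im,d=manip.snapshot("wrist");np.savez("w2.npz",im=im,d=d,T=T);save("w2.png",im)
c=cloud("wrist",d,T);x,y,z=c[...,0],c[...,1],c[...,2]
hsv=cv2.cvtColor(im,cv2.COLOR_RGB2HSV).astype(int)
def show(n,m): print(n,m.sum(),rect(c[m]) if m.sum()>4 else "",np.median(z[m]) if m.any() else "")
ok=(d>0); near=ok&(np.hypot(x-.524,y+.017)<.06)
show("bar top",near&(z>.088)&(z<.1)); show("dial",near&(z>.055)&(z<.067))
yel=near&(abs(hsv[...,0]-27)<8)&(hsv[...,1]>120)&(hsv[...,2]>120); show("yellow",yel)
red=near&((hsv[...,0]<8)|(hsv[...,0]>172))&(hsv[...,1]>120)&(hsv[...,2]>80); show("red",red)
for n,m in(("yel",yel),("red",red)):
    if m.any(): print(n,c[m].mean(0).round(4))
b=ok&(np.hypot(x-.571,y+.18)<.1)
show("base top",b&(z>.103)&(z<.116)&(hsv[...,1]<60)); show("gauge top",ok&(z>.038)&(z<.053)&(abs(hsv[...,0]-112)<13)&(hsv[...,1]>120))
print("place",manip.place_of("wrist","knob_axis")[:2]); print(o["position"],o["ee_rot"])
E
python3 m2.py
```

```text
clock: 3.92
position: [0.524, -0.0167, 0.2505]
ee_rot: [-3.142, -0.0, 1.527]
ft_force: [0.4, -0.1, 0.6]
grip_width: 0.0499
grasp_force: 0.0
clock: 4.08
position: [0.524, -0.017, 0.2505]
ee_rot: [-3.142, -0.0, 1.537]
ft_force: [0.1, 0.6, -0.6]
grip_width: 0.0502
grasp_force: 0.0
bar top 403 (array([ 0.52396167, -0.01750026]), [10.953727722167969, 39.77661895751953], np.float64(1.4547862333919004)) 0.09561266953387215
dial 4286 (array([ 0.52395007, -0.01808023]), [94.48390197753906, 95.35836029052734], np.float64(-0.8033806926050175)) 0.06159086205297501
yellow 96 (array([ 0.52147046, -0.03651341]), [4.4723005294799805, 36.316104888916016], np.float64(1.4634371127188592)) 0.09635472914475976
red 50 (array([ 0.52270337, -0.01891278]), [4.658612251281738, 85.10169982910156], np.float64(0.2648476253380973)) 0.06261969443188387
yel [ 0.522  -0.032   0.0906]
red [ 0.4983 -0.0253  0.0953]
base top 2103 (array([ 0.54719464, -0.1796628 ]), [47.392616271972656, 84.11109161376953], np.float64(0.2692954206089091)) 0.11175547048930196
gauge top 19444 (array([ 0.54413428, -0.09075122]), [198.70260620117188, 271.24139404296875], np.float64(-1.290342660692719)) 0.04566566745498779
place [{'at': [254.0, 176.5], 'score': 0.75}]
[ 0.52395809 -0.01704682  0.25045717] [-3.14152806e+00 -7.94364418e-05  1.53681417e+00]
```

View pics/w2.png

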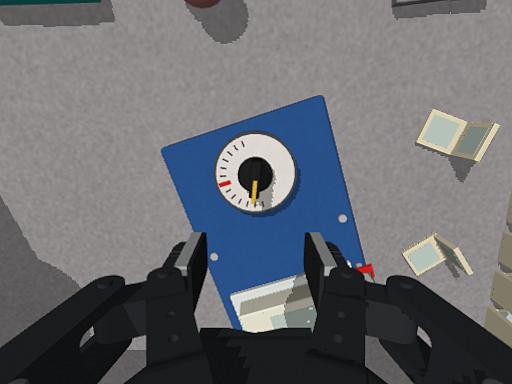

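The knob axis is at (0.524, -0.0178). Its bar lies along 1.455 rad and the gauge yaw is 0.280, so the joint is at about +1.175. In the picture the red mark is at (225,184) and the yellow pointer at (254,195), which agrees. Next I grip the bar and turn it by about 67°.

```bash
python3 -m jog '[{"x":-0.08,"y":0,"z":2.94,"ax":0,"ay":0,"az":0.8,"hand":4},{"x":0,"y":0,"z":2.94,"ax":0,"ay":0,"az":0.8,"hand":4},{"x":0,"y":0,"z":2.94,"ax":0,"ay":0,"az":0.8,"hand":4},{"x":0,"y":0,"z":2.94,"ax":0,"ay":0,"az":0.8,"hand":4},{"x":0,"y":0,"z":2.94,"ax":0,"ay":0,"az":0.8,"hand":4},{"x":0,"y":0,"z":1.47,"ax":0,"ay":0,"az":0.7,"hand":4},{"x":0,"y":0,"z":1.47,"ax":0,"ay":0,"az":0,"hand":4},{"x":0,"y":0,"z":0,"ax":0,"ay":0,"az":0,"hand":4},{"x":0,"y":0,"z":0,"ax":0,"ay":0,"az":0,"hand":0.6},{"x":0,"y":0,"z":0,"ax":0,"ay":0,"az":0,"hand":0.6},{"x":0,"y":0,"z":0,"ax":0,"ay":0,"az":0,"hand":0.6},{"x":0,"y":0,"z":0,"ax":0,"ay":0,"az":0,"hand":0.6},{"x":0,"y":0,"z":0,"ax":0,"ay":0,"az":0,"hand":0.6},{"x":0,"y":0,"z":0,"ax":0,"ay":0,"az":0,"hand":0.6},{"x":0,"y":0,"z":0,"ax":0,"ay":0,"az":0,"hand":0.6}]' 40
```

```text
clock: 5.43
position: [0.5237, -0.0185, 0.0756]
ee_rot: [-3.141, -0.0, 1.45]
ft_force: [-9.8, 1.8, 6.6]
grip_width: 0.01
grasp_force: 41.4
```

```bash
python3 -m jog '[{"x":0,"y":0,"z":0,"ax":0,"ay":0,"az":4.8,"hand":0.6},{"x":0,"y":0,"z":0,"ax":0,"ay":0,"az":4.8,"hand":0.6},{"x":0,"y":0,"z":0,"ax":0,"ay":0,"az":4.8,"hand":0.6},{"x":0,"y":0,"z":0,"ax":0,"ay":0,"az":4.8,"hand":0.6},{"x":0,"y":0,"z":0,"ax":0,"ay":0,"az":4.8,"hand":0.6},{"x":0,"y":0,"z":0,"ax":0,"ay":0,"az":4.8,"hand":0.6},{"x":0,"y":0,"z":0,"ax":0,"ay":0,"az":4.8,"hand":0.6},{"x":0,"y":0,"z":0,"ax":0,"ay":0,"az":4.8,"hand":0.6},{"x":0,"y":0,"z":0,"ax":0,"ay":0,"az":4.8,"hand":0.6},{"x":0,"y":0,"z":0,"ax":0,"ay":0,"az":4.8,"hand":0.6},{"x":0,"y":0,"z":0,"ax":0,"ay":0,"az":4.8,"hand":0.6},{"x":0,"y":0,"z":0,"ax":0,"ay":0,"az":4.8,"hand":0.6},{"x":0,"y":0,"z":0,"ax":0,"ay":0,"az":4.8,"hand":0.6},{"x":0,"y":0,"z":0,"ax":0,"ay":0,"az":4.8,"hand":0.6},{"x":0,"y":0,"z":0,"ax":0,"ay":0,"az":0,"hand":0.6},{"x":0,"y":0,"z":0,"ax":0,"ay":0,"az":0,"hand":0.6},{"x":0,"y":0,"z":0,"ax":0,"ay":0,"az":0,"hand":0.6}]'
```

```text
clock: 6.85
position: [0.5231, -0.0182, 0.0756]
ee_rot: [-3.14, 0.001, 0.278]
ft_force: [-16.4, 4.6, 10.6]
grip_width: 0.0099
grasp_force: 42.0
```

```bash
python3 -m jog '[{"x":0,"y":0,"z":0,"ax":0,"ay":0,"az":0,"hand":4},{"x":0,"y":0,"z":0,"ax":0,"ay":0,"az":0,"hand":4},{"x":0,"y":0,"z":0,"ax":0,"ay":0,"az":0,"hand":4},{"x":0,"y":0,"z":0,"ax":0,"ay":0,"az":0,"hand":4},{"x":0,"y":0,"z":0,"ax":0,"ay":0,"az":0,"hand":4},{"x":0,"y":0,"z":-2.9,"ax":0,"ay":0,"az":0,"hand":5},{"x":0,"y":0,"z":-2.9,"ax":0,"ay":0,"az":0,"hand":5},{"x":0,"y":0,"z":-2.9,"ax":0,"ay":0,"az":0,"hand":5},{"x":0,"y":0,"z":-2.9,"ax":0,"ay":0,"az":0,"hand":5},{"x":0,"y":0,"z":-2.9,"ax":0,"ay":0,"az":0,"hand":5},{"x":0,"y":0,"z":-2.9,"ax":0,"ay":0,"az":0,"hand":5},{"x":0,"y":0,"z":0,"ax":0,"ay":0,"az":0,"hand":5},{"x":0,"y":0,"z":0,"ax":0,"ay":0,"az":0,"hand":5},{"x":0,"y":0,"z":0,"ax":0,"ay":0,"az":0,"hand":5}]' && python3 m2.py; python3 -c "
from h import *
plan([.571,-.18,.26],.28)"
```

```text
clock: 8.02
position: [0.5238, -0.0187, 0.2475]
ee_rot: [-3.141, 0.0, 0.277]
ft_force: [-1.3, 0.1, -0.5]
grip_width: 0.0499
grasp_force: 0.0
bar top 397 (array([ 0.524047  , -0.01868939]), [10.264707565307617, 40.112464904785156], np.float64(0.27494388541242626)) 0.09579632975609537
dial 4370 (array([ 0.52401685, -0.01806654]), [94.7833023071289, 95.11526489257812], np.float64(0.3254504358801564)) 0.06169804708722876
yellow 87 (array([ 0.50680011, -0.02313766]), [3.436483383178711, 35.17494583129883], np.float64(0.268840868945103)) 0.0964366403515467
red 22 (array([ 0.48473343, -0.02928915]), [3.5156195163726807, 6.665842533111572], np.float64(0.2786585956589233)) 0.06265545893941582
yel [ 0.5111 -0.0219  0.0919]
red [ 0.4849 -0.0293  0.0627]
base top 8493 (array([ 0.58451758, -0.17716597]), [61.64965057373047, 156.49905395507812], np.float64(0.2821541610372204)) 0.11184683762770203
gauge top 23344 (array([ 0.54901941, -0.10405016]), [197.88961791992188, 298.57733154296875], np.float64(-1.2882548089771242)) 0.04578652927608273
place [{'at': [253.2, 176.4], 'score': 0.68}]
[ 0.5237983  -0.01867528  0.24747716] [-3.14144346e+00  4.55343759e-04  2.76786832e-01]
shift cm [ 0.15 16.82 -1.33] az deg -0.2 rows>= 5
```

View pics/w2.png

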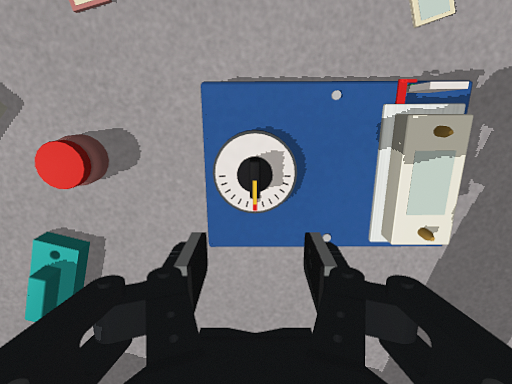

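The yellow pointer is on the red mark at (255,207), so the knob is zeroed. Next I look at the base from above.

```bash
python3 -m jog '[{"x":0,"y":3.36,"z":-0.5,"ax":0,"ay":0,"az":0,"hand":5},{"x":0,"y":3.36,"z":-0.5,"ax":0,"ay":0,"az":0,"hand":5},{"x":0,"y":3.36,"z":-0.5,"ax":0,"ay":0,"az":0,"hand":5},{"x":0,"y":3.36,"z":-0.5,"ax":0,"ay":0,"az":0,"hand":5},{"x":0.15,"y":3.36,"z":-0.5,"ax":0,"ay":0,"az":0,"hand":5},{"x":0,"y":0,"z":0,"ax":0,"ay":0,"az":0,"hand":5},{"x":0,"y":0,"z":0,"ax":0,"ay":0,"az":0,"hand":5},{"x":0,"y":0,"z":0,"ax":0,"ay":0,"az":0,"hand":5}]'
python3 - <<'E'
from h import *
o=manip.get_obs();T=ext("wrist",o);im,d=manip.snapshot("wrist");np.savez("w3.npz",im=im,d=d,T=T);save("w3.png",im)
c=cloud("wrist",d,T);x,y,z=c[...,0],c[...,1],c[...,2]
g=.281; u=np.array([np.cos(g),np.sin(g)]);v=np.array([-u[1],u[0]]); C=np.array([.5717,-.1802])
a=(x-C[0])*u[0]+(y-C[1])*u[1]; b=(x-C[0])*v[0]+(y-C[1])*v[1]
m=(d>0)&(z>.106)&(z<.116)&(abs(a)<.069)&(abs(b)<.036); print(rect(c[m]),np.median(z[m]))
for s in(-1,1):
    for lo in(.117,.124,.1275):
        q=(d>0)&(z>lo)&(np.hypot(a-s*.05,b)<.015); print(s,lo,q.sum(),c[q].mean(0).round(4) if q.any() else "",z[q].max() if q.any() else "")
hi=(d>0)&(z>.1275)&(np.hypot(a,b)<.08)
print(rect(c[hi]))
print(o["position"],o["ee_rot"]); plan([.4644,.3582,.2],-.487)
E
```

```text
clock: 8.78
position: [0.571, -0.1796, 0.2719]
ee_rot: [-3.14, 0.001, 0.276]
ft_force: [0.5, 0.6, -0.1]
grip_width: 0.0495
grasp_force: 0.0
(array([ 0.57085901, -0.18174808]), [60.066898345947266, 129.74440002441406], np.float64(0.2805347593573705)) 0.11186550786393906
-1 0.117 76 [ 0.5248 -0.195   0.1249] 0.13071289009914538
-1 0.124 45 [ 0.5241 -0.195   0.1275] 0.13071289009914538
-1 0.1275 22 [ 0.5233 -0.1954  0.1294] 0.13071289009914538
1 0.117 81 [ 0.6193 -0.1677  0.1259] 0.1310547309067765
1 0.124 56 [ 0.6191 -0.1679  0.1274] 0.1310547309067765
1 0.1275 27 [ 0.6189 -0.1679  0.1294] 0.1310547309067765
(array([ 0.57522968, -0.1781051 ]), [89.81100463867188, 109.22588348388672], np.float64(1.1975026346951438))
[ 0.57097239 -0.17959817  0.27193253] [-3.14035878e+00  1.34754488e-03  2.76381981e-01]
shift cm [  4.46 -54.59   7.27] az deg 43.8 rows>= 14
```

View pics/w3.png

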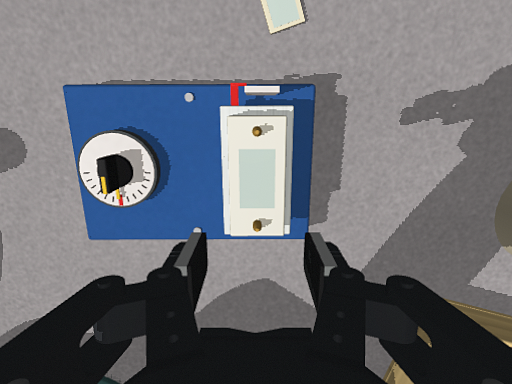

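The picture shows dowels at (257,130) and (257,225). The base centre is (0.571, -0.1817) with yaw 0.2805 and its top at 111.9 mm, and the size matches. The knob only looks off here because of the viewing angle. Now to the loose half.

```bash
python3 -m jog '[{"x":0.32,"y":-3.9,"z":0,"ax":0,"ay":0,"az":0,"hand":5},{"x":0.32,"y":-3.9,"z":0,"ax":0,"ay":0,"az":0,"hand":5},{"x":0.32,"y":-3.9,"z":0,"ax":0,"ay":0,"az":0,"hand":5},{"x":0.32,"y":-3.9,"z":0,"ax":0,"ay":0,"az":0,"hand":5},{"x":0.32,"y":-3.9,"z":0,"ax":0,"ay":0,"az":0,"hand":5},{"x":0.32,"y":-3.9,"z":0,"ax":0,"ay":0,"az":0,"hand":5},{"x":0.32,"y":-3.9,"z":0,"ax":0,"ay":0,"az":0,"hand":5},{"x":0.32,"y":-3.9,"z":0,"ax":0,"ay":0,"az":0,"hand":5},{"x":0.32,"y":-3.9,"z":0,"ax":0,"ay":0,"az":0,"hand":5},{"x":0.32,"y":-3.9,"z":0,"ax":0,"ay":0,"az":0,"hand":5},{"x":0.32,"y":-3.9,"z":0,"ax":0,"ay":0,"az":0,"hand":5},{"x":0.32,"y":-3.9,"z":0,"ax":0,"ay":0,"az":0,"hand":5},{"x":0.32,"y":-3.9,"z":0,"ax":0,"ay":0,"az":0,"hand":5},{"x":0.32,"y":-3.9,"z":0,"ax":0,"ay":0,"az":0,"hand":5}]'
python3 -m jog '[{"x":0,"y":0,"z":0.5,"ax":0,"ay":0,"az":6.2,"hand":5},{"x":0,"y":0,"z":0.5,"ax":0,"ay":0,"az":6.2,"hand":5},{"x":0,"y":0,"z":0.5,"ax":0,"ay":0,"az":6.2,"hand":5},{"x":0,"y":0,"z":0.5,"ax":0,"ay":0,"az":6.2,"hand":5},{"x":0,"y":0,"z":0.5,"ax":0,"ay":0,"az":6.2,"hand":5},{"x":0,"y":0,"z":0.5,"ax":0,"ay":0,"az":6.2,"hand":5},{"x":0,"y":0,"z":0.5,"ax":0,"ay":0,"az":6.2,"hand":5},{"x":0,"y":0,"z":0,"ax":0,"ay":0,"az":0,"hand":5},{"x":0,"y":0,"z":0,"ax":0,"ay":0,"az":0,"hand":5},{"x":0,"y":0,"z":0,"ax":0,"ay":0,"az":0,"hand":5}]'
python3 - <<'E'
exec(open("m1.py").read().replace("w1.","w4."))
plan([.4644,.3582,.034],-.487)
E
```

```text
clock: 10.0
position: [0.4631, 0.3601, 0.2731]
ee_rot: [-3.141, -0.0, 0.278]
ft_force: [0.2, -0.4, -0.6]
grip_width: 0.0499
grasp_force: 0.0
clock: 10.83
position: [0.4647, 0.3579, 0.2384]
ee_rot: [-3.141, -0.0, -0.476]
ft_force: [-0.6, 0.0, 1.0]
grip_width: 0.0503
grasp_force: 0.0
block 3905 (array([0.46455051, 0.35707968]), [60.036537170410156, 129.6673126220703], np.float64(-0.48647950316671995)) 0.028728851545178846
bar 1165 (array([0.46496808, 0.35675357]), [21.779827117919922, 64.89607238769531], np.float64(-0.48515524631467805)) 0.06058610291603994
floor 8130 (array([0.46589697, 0.35711984]), [168.96774291992188, 169.62579345703125], np.float64(0.3487955728377365)) 0.0007291429787601444
[0.46468644 0.3579165  0.23842265] [-3.14131327e+00 -1.45714175e-04 -4.76226025e-01]
shift cm [22.47 30.59 -1.16] az deg 79.3 rows>= 12
shift cm [-0.06  0.   20.45] az deg 0.6 rows>= 6
```

```bash
python3 -m jog '[{"x":0,"y":0.04,"z":2.8,"ax":0,"ay":0,"az":0.6,"hand":5},{"x":0,"y":0,"z":2.8,"ax":0,"ay":0,"az":0,"hand":5},{"x":0,"y":0,"z":2.8,"ax":0,"ay":0,"az":0,"hand":5},{"x":0,"y":0,"z":2.8,"ax":0,"ay":0,"az":0,"hand":5},{"x":0,"y":0,"z":2.8,"ax":0,"ay":0,"az":0,"hand":5},{"x":0,"y":0,"z":2.8,"ax":0,"ay":0,"az":0,"hand":5},{"x":0,"y":0,"z":2,"ax":0,"ay":0,"az":0,"hand":5},{"x":0,"y":0,"z":1.65,"ax":0,"ay":0,"az":0,"hand":5},{"x":0,"y":0,"z":0,"ax":0,"ay":0,"az":0,"hand":5},{"x":0,"y":0,"z":0,"ax":0,"ay":0,"az":0,"hand":5},{"x":0,"y":0,"z":0,"ax":0,"ay":0,"az":0,"hand":1.5},{"x":0,"y":0,"z":0,"ax":0,"ay":0,"az":0,"hand":1.5},{"x":0,"y":0,"z":0,"ax":0,"ay":0,"az":0,"hand":1.5},{"x":0,"y":0,"z":0,"ax":0,"ay":0,"az":0,"hand":1.5},{"x":0,"y":0,"z":0,"ax":0,"ay":0,"az":0,"hand":1.5},{"x":0,"y":0,"z":0,"ax":0,"ay":0,"az":0,"hand":1.5},{"x":0,"y":0,"z":0,"ax":0,"ay":0,"az":0,"hand":1.5}]' 80
python3 -m jog '[{"x":0,"y":0,"z":-1.5,"ax":0,"ay":0,"az":0,"hand":1.5},{"x":0,"y":0,"z":-3,"ax":0,"ay":0,"az":0,"hand":1.5},{"x":0,"y":0,"z":-3,"ax":0,"ay":0,"az":0,"hand":1.5},{"x":0,"y":0,"z":-3,"ax":0,"ay":0,"az":0,"hand":1.5},{"x":0,"y":0,"z":-3,"ax":0,"ay":0,"az":0,"hand":1.5},{"x":0,"y":0,"z":-3,"ax":0,"ay":0,"az":0,"hand":1.5},{"x":0,"y":0,"z":0,"ax":0,"ay":0,"az":0,"hand":1.5},{"x":0,"y":0,"z":0,"ax":0,"ay":0,"az":0,"hand":1.5},{"x":0,"y":0,"z":0,"ax":0,"ay":0,"az":0,"hand":1.5}]'
python3 - <<'E'
from h import *
o=manip.get_obs();T=ext("wrist",o);im,d=manip.snapshot("wrist");np.savez("w5.npz",im=im,d=d,T=T);save("w5.png",im)
from scipy.spatial.transform import Rotation as R
M=R.from_euler("xyz",o["ee_rot"]).as_matrix();p=(cloud("wrist",d,T)-o["position"])@M
m=(d>0)&(abs(p[...,2]-.006)<.006)&(abs(p[...,1])<.045)&(abs(p[...,0])<.09)
q=p[m];print(m.sum(),q.min(0),q.max(0),np.median(q,0))
for lo,hi in((-.06,-.04),(-.04,-.025)):
    s=q[(q[:,0]>lo)&(q[:,0]<hi)]
    print(np.percentile(s[:,1],[0.5,99.5]) if len(s) else "",np.median(s[:,2]) if len(s) else "")
print(o["ft_force"]);plan([.5707,-.1815,.22],.2805)
E
```

```text
clock: 12.3
position: [0.4657, 0.3577, 0.0354]
ee_rot: [-3.139, -0.001, -0.491]
ft_force: [-1.1, -0.7, 6.6]
grip_width: 0.0205
grasp_force: 79.8
clock: 13.05
position: [0.4648, 0.3571, 0.1981]
ee_rot: [3.141, 0.0, -0.491]
ft_force: [-0.8, -0.3, -3.0]
grip_width: 0.0205
grasp_force: 78.9
10859 [-0.05872043 -0.0300311   0.0003023 ] [0.06434391 0.03072579 0.01198257] [0.03968973 0.00099387 0.00671719]
[-0.0179949  0.0187558] 0.006516678299383764
[-0.01350647  0.01416599] 0.006016068855131944
[-0.83052501 -0.25203112 -3.01843389]
shift cm [34.75 42.48 -2.23] az deg -44.2 rows>= 14
```

View pics/w5.png

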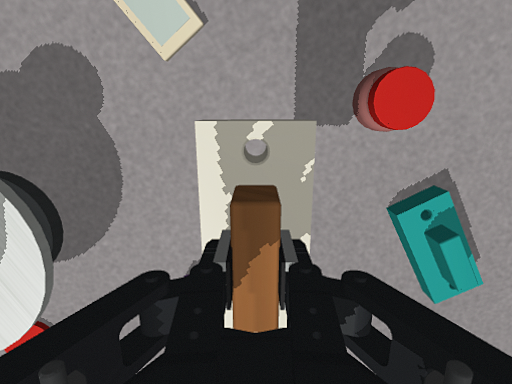

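The loose half is held straight, with its near hole visible at (256,150). I'll fit its pose in the hand.

Run:
```python
from h import *
o=manip.get_obs();z=np.load("w5.npz");im,d,T=z["im"],z["d"],z["T"]
M=R.from_euler("xyz",o["ee_rot"]).as_matrix();p=(cloud("wrist",d,T)-o["position"])@M
m=(d>0)&(abs(p[...,2]-.0065)<.003)&(abs(p[...,1])<.045)&(p[...,0]>.036)&(p[...,0]<.09)
q=p[m];A=np.c_[q[:,:2],np.ones(len(q))];k=np.linalg.lstsq(A,q[:,2],rcond=None)[0];print("plane",k)
v,u=np.nonzero(m);
for lo,hi in((.037,.045),(.045,.055),(.055,.062)):
    s=q[(q[:,0]>lo)&(q[:,0]<hi)];print("y edges mm",s[:,1].min()*1e3,s[:,1].max()*1e3)
for lo in(-.025,-.015,.01,.02):
    s=q[(q[:,1]>lo)&(q[:,1]<lo+.008)];print("x end mm",s[:,0].max()*1e3)
f=cv2.morphologyEx(m.astype(np.uint8),cv2.MORPH_CLOSE,np.ones((35,35)))
h=(f>0)&~m&(np.hypot(p[...,0]-.05,p[...,1])<.02); hv,hu=np.nonzero(h)
# hole mouth: on the top plane
a=at_z("wrist",np.c_[hu,hv],o["position"][2]-k[2]-k[0]*.05,T); w=(a-o["position"])@M
w=w[np.hypot(w[:,0]-.05,w[:,1])<.009]
print("hole",len(w),w.mean(0)*1e3,(w.min(0)+w.max(0))*500,(w.max(0)-w.min(0))*1e3)
```

```text
plane [ 0.00072226 -0.00263744  0.00601606]
y edges mm -29.84477595564914 30.053292465591735
y edges mm -30.222718472964413 30.254461966317383
y edges mm -29.92999340272533 30.02455552092962
x end mm 64.06685199262115
x end mm 64.07354375012719
x end mm 64.45171356508884
x end mm 64.44953130150432
hole 277 [4.95681242e+01 4.42337735e-02 6.01741726e+00] [49.7365852   0.07861372  6.01733936] [11.11489761 11.67815377  0.01875924]
```

```bash
python3 -m jog '[{"x":2.48,"y":3.03,"z":-0.15,"ax":0,"ay":0,"az":0,"hand":1.5},{"x":2.48,"y":3.03,"z":-0.15,"ax":0,"ay":0,"az":0,"hand":1.5},{"x":2.48,"y":3.03,"z":-0.15,"ax":0,"ay":0,"az":0,"hand":1.5},{"x":2.48,"y":3.03,"z":-0.15,"ax":0,"ay":0,"az":0,"hand":1.5},{"x":2.48,"y":3.03,"z":-0.15,"ax":0,"ay":0,"az":0,"hand":1.5},{"x":2.48,"y":3.03,"z":-0.15,"ax":0,"ay":0,"az":0,"hand":1.5},{"x":2.48,"y":3.03,"z":-0.15,"ax":0,"ay":0,"az":0,"hand":1.5},{"x":2.48,"y":3.03,"z":-0.15,"ax":0,"ay":0,"az":0,"hand":1.5},{"x":2.48,"y":3.03,"z":-0.15,"ax":0,"ay":0,"az":0,"hand":1.5},{"x":2.48,"y":3.03,"z":-0.15,"ax":0,"ay":0,"az":0,"hand":1.5},{"x":2.48,"y":3.03,"z":0,"ax":0,"ay":0,"az":0,"hand":1.5},{"x":2.48,"y":3.03,"z":0,"ax":0,"ay":0,"az":0,"hand":1.5},{"x":2.48,"y":3.03,"z":0,"ax":0,"ay":0,"az":0,"hand":1.5},{"x":2.48,"y":3.03,"z":0,"ax":0,"ay":0,"az":0,"hand":1.5}]'
python3 -m jog '[{"x":0,"y":0,"z":0,"ax":0,"ay":0,"az":-6.3,"hand":1.5},{"x":0,"y":0,"z":0,"ax":0,"ay":0,"az":-6.3,"hand":1.5},{"x":0,"y":0,"z":0,"ax":0,"ay":0,"az":-6.3,"hand":1.5},{"x":0,"y":0,"z":0,"ax":0,"ay":0,"az":-6.3,"hand":1.5},{"x":0,"y":0,"z":0,"ax":0,"ay":0,"az":-6.3,"hand":1.5},{"x":0,"y":0,"z":0,"ax":0,"ay":0,"az":-6.3,"hand":1.5},{"x":0,"y":0,"z":0,"ax":0,"ay":0,"az":-6.3,"hand":1.5},{"x":0,"y":0,"z":0,"ax":0,"ay":0,"az":0,"hand":1.5},{"x":0,"y":0,"z":0,"ax":0,"ay":0,"az":0,"hand":1.5},{"x":0,"y":0,"z":0,"ax":0,"ay":0,"az":0,"hand":1.5},{"x":0,"y":0,"z":0,"ax":0,"ay":0,"az":0,"hand":1.5}]'
python3 -c "
from h import *
o=manip.get_obs();print(o['position'],o['ee_rot']);plan([.5714,-.1816,.175],.2805)"
```

```text
clock: 14.27
position: [0.5706, -0.1825, 0.2121]
ee_rot: [3.141, 0.002, -0.491]
ft_force: [0.7, 0.6, -1.9]
grip_width: 0.0206
grasp_force: 79.0
clock: 15.18
position: [0.571, -0.1805, 0.2132]
ee_rot: [-3.141, 0.0, 0.276]
ft_force: [0.1, 0.2, -2.5]
grip_width: 0.0206
grasp_force: 79.2
[ 0.57096751 -0.18050547  0.21318776] [-3.14125270e+00  4.49112385e-04  2.75828420e-01]
shift cm [0.01 0.12 3.82] az deg -0.3 rows>= 1
```

```bash
python3 -m jog '[{"x":0.01,"y":0.12,"z":1.9,"ax":0,"ay":0,"az":-0.3,"hand":1.5},{"x":0,"y":0,"z":1.9,"ax":0,"ay":0,"az":0,"hand":1.5},{"x":0,"y":0,"z":0,"ax":0,"ay":0,"az":0,"hand":1.5},{"x":0,"y":0,"z":0,"ax":0,"ay":0,"az":0,"hand":1.5}]'
python3 -m jog '[{"x":0,"y":0,"z":0.5,"ax":0,"ay":0,"az":0,"hand":1.5},{"x":0,"y":0,"z":0.5,"ax":0,"ay":0,"az":0,"hand":1.5},{"x":0,"y":0,"z":0.5,"ax":0,"ay":0,"az":0,"hand":1.5},{"x":0,"y":0,"z":0,"ax":0,"ay":0,"az":0,"hand":1.5},{"x":0,"y":0,"z":0,"ax":0,"ay":0,"az":0,"hand":1.5}]'
python3 -m jog '[{"x":0,"y":0,"z":0.4,"ax":0,"ay":0,"az":0,"hand":1.5},{"x":0,"y":0,"z":0.4,"ax":0,"ay":0,"az":0,"hand":1.5},{"x":0,"y":0,"z":0,"ax":0,"ay":0,"az":0,"hand":1.5},{"x":0,"y":0,"z":0,"ax":0,"ay":0,"az":0,"hand":1.5}]'
```

```text
clock: 15.52
position: [0.5711, -0.1816, 0.175]
ee_rot: [-3.141, 0.001, 0.282]
ft_force: [0.8, 0.2, -1.6]
grip_width: 0.0204
grasp_force: 79.2
clock: 15.93
position: [0.5714, -0.1817, 0.1605]
ee_rot: [-3.141, 0.0, 0.284]
ft_force: [0.2, 0.1, -0.9]
grip_width: 0.0205
grasp_force: 79.2
clock: 16.27
position: [0.5713, -0.1817, 0.1523]
ee_rot: [-3.141, 0.0, 0.284]
ft_force: [-0.5, -0.2, -2.4]
grip_width: 0.0207
grasp_force: 79.3
```

The dowels are in the holes with no resistance. Next I seat it flush, then press.

```bash
python3 -m jog '[{"x":0,"y":0,"z":0.3,"ax":0,"ay":0,"az":0,"hand":1.5},{"x":0,"y":0,"z":0.4,"ax":0,"ay":0,"az":0,"hand":1.5},{"x":0,"y":0,"z":0,"ax":0,"ay":0,"az":0,"hand":1.5},{"x":0,"y":0,"z":0,"ax":0,"ay":0,"az":0,"hand":1.5},{"x":0,"y":0,"z":0,"ax":0,"ay":0,"az":0,"hand":1.5},{"x":0,"y":0,"z":0,"ax":0,"ay":0,"az":0,"hand":1.5}]'
python3 -m jog '[{"x":0,"y":0,"z":0.3,"ax":0,"ay":0,"az":0,"hand":1.5},{"x":0,"y":0,"z":0.3,"ax":0,"ay":0,"az":0,"hand":1.5},{"x":0,"y":0,"z":0.3,"ax":0,"ay":0,"az":0,"hand":1.5},{"x":0,"y":0,"z":0,"ax":0,"ay":0,"az":0,"hand":1.5},{"x":0,"y":0,"z":0,"ax":0,"ay":0,"az":0,"hand":1.5},{"x":0,"y":0,"z":0,"ax":0,"ay":0,"az":0,"hand":1.5},{"x":0,"y":0,"z":0,"ax":0,"ay":0,"az":0,"hand":1.5}]'
python3 - <<'E'
from h import *
for n in("scene","top"):
    im,d=manip.snapshot(n)
    c=cloud(n,d);g=(np.hypot(c[...,0]-.6,c[...,1]+.15)<.12);save(n+"9.png",im)
    p=proj(n,[[.571,-.18,.12]])[0].astype(int);print(n,p)
    if n=="scene":
        im=im[max(p[1]-60,0):p[1]+60,max(p[0]-80,0):p[0]+80]; save("end.png",cv2.resize(im,(800,600),interpolation=cv2.INTER_CUBIC))
E
```

```text
clock: 16.77
position: [0.5716, -0.1817, 0.146]
ee_rot: [3.141, -0.0, 0.284]
ft_force: [-0.8, -1.1, 2.7]
grip_width: 0.0204
grasp_force: 79.8
clock: 17.35
position: [0.5717, -0.1818, 0.1373]
ee_rot: [3.141, -0.001, 0.284]
ft_force: [-2.4, -0.1, 9.2]
grip_width: 0.0204
grasp_force: 80.8
scene [167 160]
top [379 190]
```

View pics/end.png

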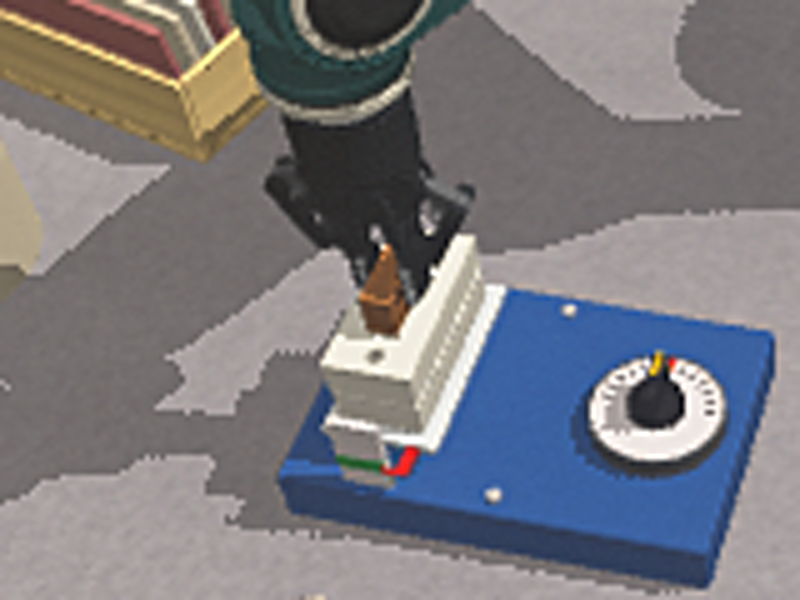

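The halves look closed, with the red pointer at (400,462) beside the green band at (360,464). The plate is about 9 mm down with a 9.2 N push, and the knob measured -0.006 rad from zero after release. Handing in.

```bash
python3 -c "
from workcell import manip
print(manip.finish_job())"
```

```text
the job is handed in; nothing more can be done
None
```

I handed the job in at about 17.5 s of the 64 s: knob at zero (about 0.006 rad off), upper half flush on the dowels, plate held about 9 mm down with a 9 N push, and no bystander touched; the hand-in call did not return a verdict.

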